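# Feed a tube rack under the scanner up to the flip stop

## Robot

A 6-joint arm with a two-finger parallel gripper is mounted at the origin on the work surface. World frame = base frame: x ahead of the robot, y to its left, z up, the work surface at z = 0. Lengths are in mm, angles in degrees, forces in N, time in s.
With the tool pointing down it reaches from about 350 to 850 mm from the base axis. Payload 8.1 kg.
Tool frame: the origin (TCP) lies midway between the tips of the shut fingers; the grasp point (between the pads) lies 19 mm behind it (r.pinch_z is the distance from the TCP to the grasp point, in mm); z points along the fingers, y is the line along which they close (so a half turn about z gives the same grasp; the last joint's range is limited). The gripper opens to 85 mm and grips with 20 to 120 N. Pads are 22 mm wide; open, the fingers measure 114 mm over their backs; the gripper's body (76 mm by 85 mm) begins 54 mm behind the grasp point. The pads swing forward as they close: fully open they stand 13 mm farther back than shut.
Start: joints at [-73.992, 7.471, 85.268, -0, 87.261, -4.893], TCP at [214.078, -560.514, 231.292] pointing down, gripper open.
Joint ranges: [-169.43, 169.43], [-51.17, 129.36], [1.28, 143.12], [-76.62, 256.62], [0, 156.53], [-152.29, 152.29]. Speed limits (degrees/s): [136.94, 136.94, 159.86, 180, 180, 180].

## Interface

Orientations are given as [roll, pitch, yaw] about the fixed x, y, z axes, in that order (R = Rz(yaw) Ry(pitch) Rx(roll)).
In Python, from bench import sensors, optics, job, r gives the robot as it stands.
- The arm moves only by the tool play_rows, never from a script. Its argument "motion" is a list that holds one entry, the list of rows, each a list of 6 numbers: the shift along the tool's x, y, z in cm, then the turn, a rotation vector about the tool's x, y, z in degrees. In form: [[[x, y, z, ax, ay, az], ...]]. A call has 1 to 5 rows; each row is the pose to reach, as a shift and turn from the pose commanded when the call began, along the tool's axes at that moment; what a row does not reach only later rows make up. A row lasts 1/10 s, in which the tool goes at most 50 mm and 8.59 degrees, less where a joint would pass 70% of its speed; a pose out of reach is approached as far as the arm can. A call with a gripper value outside its range is refused whole. "jaw" is the opening, from 0 (shut) to 1 (fully open), set as the call begins (left out, the last holds). The fingers move at their own pace and stop on an object; "squeeze" is the grip in N (left out, the last holds). Time passes only in rows, so rows that repeat a pose let the fingers close. It gives the time, the measured TCP pose, the force, the opening and the grip force at its end, in the units of the state.
- sensors.sense(): the state, without advancing time (a new reading comes with each control period).
- optics.snapshot(name): name is "scene" or "top" or "wrist"; returns a dict with "pixels" (420x560x3 uint8, red, green, blue), "mtx" (3x3 intrinsics, pixels), "R" (3x3) and "t" (3): a world point X has camera coordinates R X + t; the wrist camera has in their place "T_tool_cam" (4x4, takes a point from camera to tool coordinates, whose origin is the TCP and whose axes are the flange's). Camera axes: x right, y down, z forward; pixel columns grow to the right and rows downward; lengths in mm; the calibration is good to about 2 mm. A picture is of the moment at which its call begins: read the wrist's pose just before it. There is no depth.
- job.hand_in(): hands the job in; it is judged then, once.
The state is a dict: "time": time; "joint_pos": joint angles; "qd": joint speeds; "joint_efforts": joint torques, N m; "tool_pos": TCP position; "tcp_rot": TCP orientation; "ft_force": force on the tool from outside, world axes, zero at the start; "wrist_torque": the same for the moment, N m; "finger_gap": finger opening in mm; "grip_force": force on a finger pad.
Only numpy, scipy, OpenCV 4.12 (cv2) and the standard library are available. Lean on these libraries where they do the work, as an engineer would, in place of code of your own. Each camera call takes 0.05 s, during which the arm holds its last target. There are 200 camera calls.

## Task

First flip the hinged stop on the lane's fence fully down across the lane. Then set the tube rack down lengthwise in the open end of the lane, well short of the stop (half a hand's width or more), and push it along the lane under the scanner bar until it rests gently against the lowered stop, without ramming it. Let go and leave the stop down, and do not shove or knock over anything else on the bench.

Things in the scene. Friction and masses are not known exactly. Their poses are not given: they have to be found in the camera images.
- lane: Fixed aluminium lane 500 mm long along its y; origin at bench height, mid-length, on the channel's centre line; +x points away from the robot, yaw within 0.1. Floor 6 mm above the bench, channel 58 mm wide (x -29 to 29), back fence x 29 to 41, top at 36 mm; front lip x -37 to -29, top at 18 mm. Both ends open; the feed end is the one towards -y (robot's right).
- scanner (a point): Centre of the underside of the white scanner bar, 298 mm above the bench over the lane's fence (lane x 58, y 90 mm). The bar spans 50 mm in lane x, 325 mm in y and 42 mm in height above this point. Two posts behind the fence carry it: 22 mm wide in y, centres 145 mm either side of this point in y and 30 mm farther in x.
- stop: Dark steel clamp of the flip stop, fixed on the fence at lane y 60 to 150 mm (varies); axes parallel to the lane's, origin on the channel's centre line at bench height, in the flag's mid-plane. 50 mm long in y, x 32 to 62, top at 81 mm. Hinge pin parallel to y at x 42, z 70 mm. A 150 mm rack touching the -y face of the lowered flag has its centre at y -82 mm.
- flag (a joint): Angle of the flag about its pin: 0 = raised, leaning 15 degrees back (towards +x) from upright; 0.26 = upright; it grows as the flag swings towards -x and down; 1.833 (hard stop) = fully down, level. Starts between 0 and 0.5. A stiff hinge: the flag stays where it is left, 1 to 2 N at its end moves it.
- flag_grip (a point): Point on the hinged flag, a steel paddle 14 mm thick (along lane y), 30 mm deep, reaching 96 mm from the pin: mid-thickness, mid-depth, 72 mm from the pin; good to pinch along y. Fully down, the flag lies level across the lane from the pin towards -x, underside 55 mm and top 85 mm above the bench.
- rack: Grey three-deck tube rack with capped tubes fixed in it, 50 mm wide (its x), 150 mm long (its y), 80 mm high, capped tubes to 91 mm; 0.3 to 0.55 kg; same at both ends. Origin at the centre of its underside. Starts on the bench at yaw -0.6 to 0.6; it may go into the lane either way round.
- bottle: Amber bottle with a white cap, 72 mm diameter, 150 mm high, loose; origin at the centre of its underside. Leave alone.
- tipbox: White tip box with a clear lid, 85 x 120 x 82 mm (x, y, z), loose; origin at the centre of its underside. Leave alone.
- dishes: Stack of three small dishes, 52 mm diameter, 48 mm high, loose; origin at the centre of its underside. Leave alone.
- beaker: White ceramic beaker, 52 mm diameter, 60 mm high, loose; origin at the centre of its underside. Leave alone.
Not all that is in view belongs to the job. Leave any blue look-alike of the rack alone.

How it is judged:
By the outcome, as a careful person would: the job done as asked, in the order asked, and still so for the second after the job is handed in, with the robot touching nothing.
It also fails if it takes over 72 s, if anything falls off the work surface, if the arm or the gripper's body presses on something with over 40 N, if the wrist force passes 120 N, or if a joint passes its speed limit or range.

## Working session

There is one attempt and no reset: what is moved stays moved. The work goes in short steps, Python scripts to look and compute and a tool call to move; the robot and the scene stay as the last step left them, time stands still between calls to the robot, and variables do not carry over. Pictures are saved under pics/ and viewed, at most 10 in all, crops included, and the job is handed in when it is done.

Besides the shell and the picture viewer there is one more tool, called after "Call:" as name(argument=value, ...) on one line, values as JSON. play_rows: Moves the arm, as the interface text tells. Its arguments: {"type":"object","properties":{"motion":{"type":"array","items":{"type":"array","items":{"type":"array","items":{"type":"number"}}}},"jaw":{"type":"number"},"squeeze":{"type":"number"}},"required":["motion"]}

```bash
mkdir -p pics; ls; python3 - <<'E'
from bench import sensors, optics, job, r
import cv2, numpy as np
print(sensors.sense())
for n in ("scene","top"):
    s=optics.snapshot(n); cv2.imwrite(f"pics/{n}0.png",s["pixels"][:,:,::-1]); np.savez(f"{n}.npz",**s)
    print(n,s["mtx"],s["R"],s["t"])
E
```

```text
pics
{'time': 0.0, 'joint_pos': array([-7.39916193e+01,  7.51516915e+00,  8.53305235e+01,  1.74143071e-03,
        8.72594064e+01, -4.89140692e+00]), 'qd': array([ 0.06906621, -0.01910073,  0.10386761, -0.0091334 , -0.00468803,
       -0.12714637]), 'joint_efforts': array([-2.70579752e-03, -5.69412625e+01, -5.00543189e+01, -3.79700487e-04,
        1.51138828e-02,  5.30413251e-05]), 'tool_pos': array([ 213.93751051, -559.98033024,  230.23184883]), 'tcp_rot': array([-1.79895432e+02, -1.06944781e-02,  2.08996930e+01]), 'ft_force': array([0.33444413, 0.30630504, 0.17728647]), 'wrist_torque': array([-0.05193742,  0.0213378 , -0.05217018]), 'grip_force': 0.0, 'finger_gap': 85.52632061136224}
scene [[382.2274056    0.         275.15208803]
 [  0.         382.2274056  211.08575965]
 [  0.           0.           1.        ]] [[-0.97576559  0.21874047  0.0058408 ]
 [ 0.18052088  0.81978607 -0.5434731 ]
 [-0.12366777 -0.52924797 -0.83940626]] [ 430.77825138   30.86111327 1310.36572289]
top [[397.93227407   0.         278.98801359]
 [  0.         397.93227407 214.26918055]
 [  0.           0.           1.        ]] [[ 0.12163918 -0.99257361 -0.00123762]
 [-0.97281083 -0.1189695  -0.19870921]
 [ 0.19708628  0.02537479 -0.98005771]] [-47.74186651 479.95382506 961.68435877]
```

View pics/scene0.png

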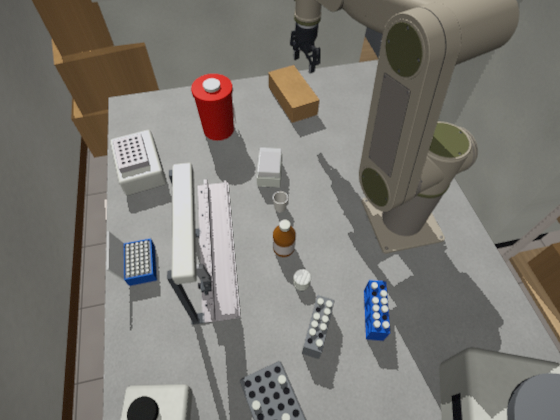

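View pics/top0.png

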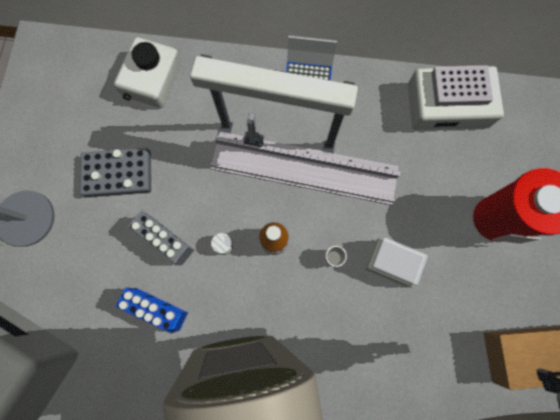

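The scene and top views show the lane in the top image from (212,160) to (398,190), with the flag raised near (253,125). The grey rack is at (160,237) and its blue look-alike at (152,310). The bottle is at (274,237), the dishes at (221,243), the beaker at (336,256) and the tip box at (398,262). I'll enlarge the area to measure it.

```bash
python3 - <<'E'
import cv2, numpy as np
a=cv2.imread("pics/top0.png")[100:275,120:420]; b=cv2.imread("pics/scene0.png")[150:370,160:360]
cv2.imwrite("pics/top_c.png",cv2.resize(a,None,fx=2.66,fy=2.66,interpolation=cv2.INTER_CUBIC))
cv2.imwrite("pics/scene_c.png",cv2.resize(b,None,fx=2.7,fy=2.7,interpolation=cv2.INTER_CUBIC))
E
```

```text
(no output)
```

View pics/top_c.png

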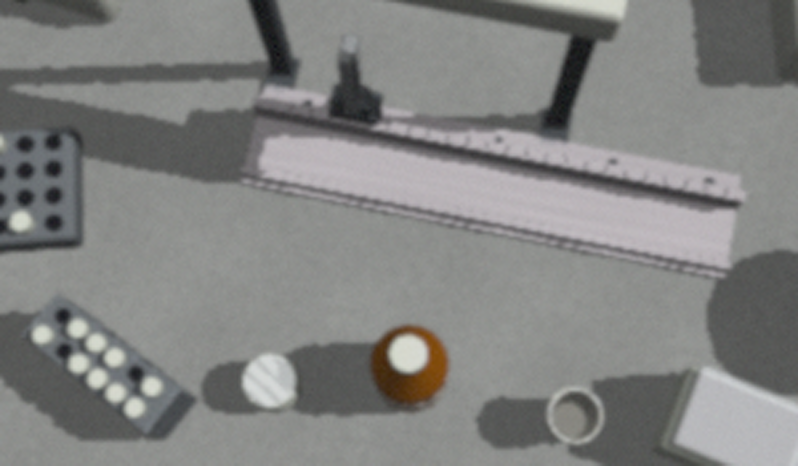

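View pics/scene_c.png

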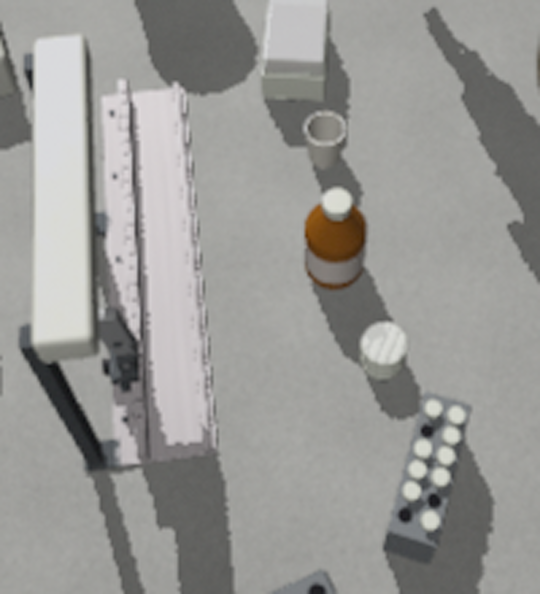

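The crops give usable feature pixels. In the top crop the lip ends are at (242,182) and (724,276), the fence ends at (262,87) and (742,178), the flag tip at (350,38) and the clamp at (355,105). The rack cap grid corners are (63,315), (41,334), (151,386) and (134,407).

```bash
cat > h.py <<'E'
import numpy as np, cv2
from scipy.optimize import least_squares
C={n:dict(np.load(n+".npz")) for n in("top","scene")}
def proj(n,X):
    c=C[n]; p=(np.atleast_2d(X)@c["R"].T+c["t"])@c["mtx"].T; return p[:,:2]/p[:,2:]
def full(n,P): P=np.array(P,float); return P/2.66+[120,100] if n=="top" else P/2.7+[160,150]
def plane(n,P,z):
    c=C[n]; o=-c["R"].T@c["t"]; d=(np.linalg.inv(c["mtx"])@np.c_[P,np.ones(len(P))].T).T@c["R"]
    return o+d*((z-o[2])/d[:,2])[:,None]
def pose(p,L):
    L=np.atleast_2d(L); c,s=np.cos(p[2]),np.sin(p[2]); return np.c_[L[:,0]*c-L[:,1]*s+p[0],L[:,0]*s+L[:,1]*c+p[1],L[:,2]]
E
python3 - <<'E'
from h import *
Lt=[[-37,-250,18],[-37,250,18],[41,-250,36],[41,250,36],[29,-250,36],[29,250,36]]
Pt=full("top",[[724,274],[242,180],[742,178],[262,87],[740,196],[258,106]])
Ls=[[-37,-250,18],[-37,250,18]]; Ps=full("scene",[[180,83],[216,447]])
f=lambda p:np.r_[(proj("top",pose(p,Lt))-Pt).ravel(),(proj("scene",pose(p,Ls))-Ps).ravel()]
s=least_squares(f,[500,0,0]); lane=s.x; print("lane",lane,np.round(s.fun.reshape(-1,2),1))
f=lambda p:(proj("top",pose(p,Lt))-Pt).ravel()
s=least_squares(f,[500,0,0]); print("lane top only",s.x)
g=full("top",[[63,315],[41,334],[151,386],[134,407]]);h=full("scene",[[434,408],[457,414],[405,514],[430,520]])
for n,P in(("top",g),("scene",h)):
  for z in(80,91):
    w=plane(n,P,z); print(n,z,w.mean(0)[:2], np.round(w[:,:2],0).tolist())
print("others")
for n,p,z in(("dishes",(270,381),48),("bottle",(408,354),150),("beaker",(576,413),60)): print(n,plane("top",full("top",[p]),z)[0])
print("tipbox",plane("top",full("top",[(702,368),(680,449)]),82))
# stop y and flag angle
def flag(y,a,rr=96,off=0): 
    b=a-np.radians(15); return pose(lane,[[42-rr*np.sin(b)+off*np.cos(b),y,70+rr*np.cos(b)]])
for px in((330,115),(382,118)):
    w=plane("top",full("top",[px]),60)[0]; d=w[:2]-lane[:2];c,s_=np.cos(lane[2]),np.sin(lane[2]); print("clamp lane xy",d[0]*c+d[1]*s_,-d[0]*s_+d[1]*c)
P=full("top",[[350,38]])
s=least_squares(lambda q:(proj("top",flag(*q))-P).ravel(),[100,.2]); print("stop y, flag",s.x, "grip",flag(*s.x,72), "scene px",(proj("scene",flag(*s.x))-[160,150])*2.7)
E
```

```text
lane [ 6.17680532e+02 -3.94653454e+01 -7.48919627e-02] [[ 2.5 -2.6]
 [-1.3 -2.6]
 [ 1.8  3.6]
 [-3.3  2.9]
 [ 1.9  1.1]
 [-2.8 -0.1]
 [-1.5 -0.7]
 [-1.9  0.2]]
lane top only [ 6.19046858e+02 -3.97461654e+01 -7.62077073e-02]
top 80 [387.55102351 299.37794896] [[425.0, 338.0], [405.0, 355.0], [370.0, 246.0], [350.0, 258.0]]
top 91 [386.35234441 295.77105687] [[424.0, 334.0], [404.0, 351.0], [369.0, 243.0], [349.0, 255.0]]
scene 80 [383.5889818  296.34707035] [[366.0, 242.0], [344.0, 254.0], [424.0, 339.0], [401.0, 350.0]]
scene 91 [385.64423635 299.30008564] [[368.0, 246.0], [347.0, 257.0], [425.0, 342.0], [403.0, 353.0]]
others
dishes [391.38977729 144.68167966  48.        ]
bottle [417.21549913  15.57563501 150.        ]
beaker [ 395.02125802 -142.14457134   60.        ]
tipbox [[ 447.1972549  -249.2440027    82.        ]
 [ 371.7098727  -234.77659442   82.        ]]
clamp lane xy 25.955710049173078 165.6366561211785
clamp lane xy 32.83854578034466 115.12045898048505
stop y, flag [1.45968109e+02 5.49342160e-02] grip [[685.23126122 101.8445896  140.46493077]] scene px [[ 91.77715161 314.22072824]]
```

The lane residuals of 3 px are too large, so I'll overlay the model to check my picks.

```bash
cat > ov.py <<'E'
from h import *
def seg(I,n,A,B,off,f,col):
    a,b=[tuple(np.round(((q-off)*f)*8).astype(int)) for q in proj(n,[A,B])]; cv2.line(I,a,b,col,1,cv2.LINE_AA,3)
def draw(lane,sy,fa,rack,name):
    out=[]
    for n,(x0,y0,x1,y1) in(("top",(120,100,330,275) if 0 else (130,100,410,270)),("scene",(160,180,360,330))):
        f=2.8 if n=="top" else 2.0
        f=800/ (x1-x0) if n=="top" else 2.0
        I=cv2.resize(np.ascontiguousarray(C[n]["pixels"][y0:y1,x0:x1,::-1]),None,fx=f,fy=f,interpolation=cv2.INTER_CUBIC)
        for x,z,c in((-37,18,(0,0,255)),(-29,18,(0,160,255)),(29,36,(0,255,0)),(41,36,(255,0,0)),(29,6,(255,255,0)),(-37,0,(255,0,255))):
            seg(I,n,*pose(lane,[[x,-250,z],[x,250,z]]),(x0,y0),f,c)
        for y in(-250,250): seg(I,n,*pose(lane,[[-37,y,18],[-29,y,18]]),(x0,y0),f,(0,0,255)); seg(I,n,*pose(lane,[[29,y,36],[41,y,36]]),(x0,y0),f,(0,0,255))
        b=fa-np.radians(15)
        for o in(-7,7): seg(I,n,*pose(lane,[[42,sy+o,70],[42-96*np.sin(b),sy+o,70+96*np.cos(b)]]),(x0,y0),f,(0,0,255))
        for x,y in((32,-25),(32,25),): seg(I,n,*pose(lane,[[x,sy+y,36],[x,sy+y,81]]),(x0,y0),f,(0,255,255))
        q=pose(rack,[[sx*25,s*75,z] for z in(0,80) for sx,s in((-1,-1),(1,-1),(1,1),(-1,1))])
        for i in range(4):
            seg(I,n,q[4+i],q[4+(i+1)%4],(x0,y0),f,(0,0,255)); seg(I,n,q[i],q[(i+1)%4],(x0,y0),f,(255,0,255))
        out.append(I)
    cv2.imwrite("pics/%s_t.png"%name,out[0]); 
    I=out[1]; cv2.imwrite("pics/%s_s.png"%name,I)
E
python3 - <<'E'
from ov import *
draw([617.7,-39.5,-.0749],140,.055,[386,298,np.arctan2(-(423.6-368.4),(338-245))],"ov1")
E
```

```text
(no output)
```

View pics/ov1_t.png

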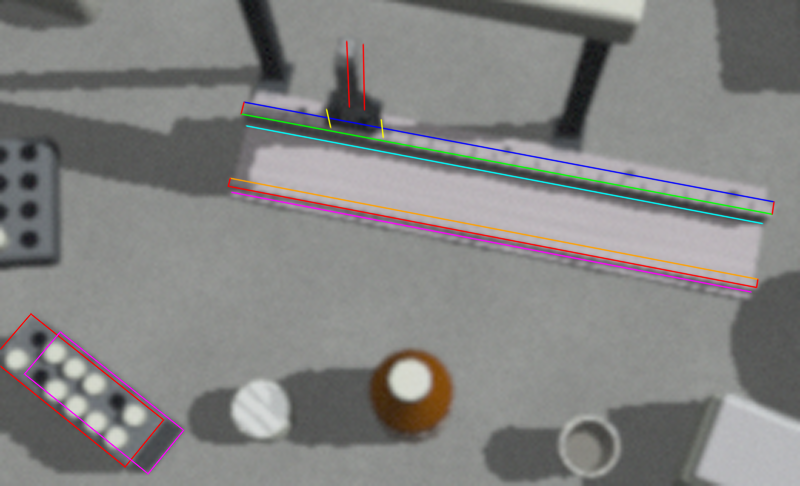

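The top overlay shows the lane about 10 px (overlay scale) wider than the model and slightly shorter. The rack box fits roughly, and the flag model sits slightly too far right. The scene overlay is next.

View pics/ov1_s.png

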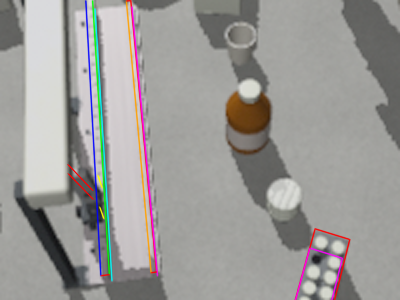

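```bash
python3 - <<'E'
from h import *
I=C["top"]["pixels"].astype(int).sum(2)//3
for c in(230,270,300,330,360,385):
    r0=int(round(137+ (c-215)*.187)); print(c,r0,I[r0:r0+36,c].tolist())
for c,rows in((0,(165,171,152,156)),):
    for r0 in rows: print("row",r0,"L",I[r0,205:228].tolist(),"R",I[r0+27,380:408].tolist())
# flag
for r0 in(112,114,116,118,120,122,124,128,132,140): print("flag",r0,I[r0,238:272].tolist())
E
```

```text
230 140 [101, 104, 93, 69, 60, 67, 88, 106, 110, 112, 118, 142, 173, 180, 183, 183, 185, 183, 181, 184, 184, 186, 185, 183, 183, 183, 184, 180, 158, 115, 130, 155, 136, 118, 132, 141]
270 147 [174, 180, 172, 140, 88, 62, 70, 90, 112, 143, 174, 184, 182, 181, 182, 181, 182, 184, 184, 180, 182, 183, 188, 182, 181, 181, 179, 180, 176, 157, 113, 126, 149, 138, 128, 135]
300 153 [183, 178, 166, 127, 81, 65, 73, 96, 115, 148, 175, 185, 183, 181, 182, 181, 183, 186, 183, 183, 181, 183, 187, 187, 184, 181, 182, 181, 180, 157, 113, 126, 146, 122, 111, 135]
330 159 [182, 180, 161, 115, 71, 64, 74, 96, 118, 148, 176, 185, 184, 181, 184, 184, 185, 185, 184, 182, 183, 183, 186, 189, 187, 183, 184, 187, 181, 162, 110, 106, 114, 107, 115, 138]
360 164 [181, 182, 177, 154, 101, 65, 64, 79, 101, 113, 142, 174, 183, 185, 180, 183, 184, 184, 183, 184, 182, 184, 187, 188, 186, 185, 183, 186, 184, 183, 156, 116, 135, 153, 127, 124]
385 169 [155, 158, 160, 143, 92, 63, 62, 79, 102, 115, 143, 177, 182, 184, 184, 184, 186, 185, 183, 181, 183, 185, 186, 188, 186, 183, 183, 183, 180, 174, 145, 110, 131, 149, 
[... 2091 characters left out ...]
9, 138, 140, 142, 142, 145]
flag 124 [142, 142, 140, 141, 143, 142, 143, 136, 120, 90, 65, 61, 61, 61, 52, 57, 88, 120, 134, 139, 143, 141, 139, 141, 140, 140, 139, 139, 139, 142, 140, 141, 142, 142]
flag 128 [141, 140, 141, 140, 143, 144, 142, 141, 136, 107, 72, 54, 52, 48, 49, 46, 61, 100, 127, 138, 139, 139, 142, 142, 144, 144, 143, 142, 144, 141, 142, 142, 141, 145]
flag 132 [144, 141, 140, 141, 142, 137, 127, 105, 78, 65, 59, 53, 52, 51, 51, 44, 48, 61, 81, 99, 114, 130, 142, 143, 144, 142, 142, 144, 142, 147, 144, 146, 143, 143]
flag 140 [123, 126, 121, 116, 105, 85, 62, 42, 38, 34, 33, 44, 47, 51, 51, 53, 53, 53, 52, 53, 56, 51, 46, 46, 71, 118, 154, 157, 154, 155, 153, 153, 150, 149]
```

```bash
python3 - <<'E'
from h import *
F=np.array([[270,150.5],[300,156.3],[330,162],[360,168],[385,172.7]]); K=np.array([[270,176.3],[300,182.2],[330,188.3],[360,194.3],[385,199.3]])
E=[(213.3,165,250),(213.5,156,250),(396.3,183,-250),(394.2,192,-250)]
a=plane("top",F,36);b=plane("top",K,18);e=plane("top",np.array([q[:2] for q in E]),6)
print(np.round(a,1),np.round(b,1),e)
print("yaw",np.arctan(-np.polyfit(a[:,1],a[:,0],1)[0]),np.arctan(-np.polyfit(b[:,1],b[:,0],1)[0]))
yaw=-np.mean([np.arctan(np.polyfit(q[:,1],q[:,0],1)[0]) for q in(a,b)])
c,s=np.cos(yaw),np.sin(yaw)
lx=lambda q:q[:,0]*c+q[:,1]*s; ly=lambda q:-q[:,0]*s+q[:,1]*c
X1,X2=lx(a).mean(),lx(b).mean(); print("yaw",yaw,"fence",X1,"lip",X2,"width",X1-X2,"ends",ly(e))
X=X1-29;X=(X1-29+X2+29)/2;Y=ly(e).mean(); lane=[X*c-Y*s,X*s+Y*c,yaw]; print("lane",lane)
# flag: centre pixel rows, tip
T=np.array([[251.0,113.3]]);B=np.array([[252.8,128]])
print(ly(plane("top",np.array([[253.2,140.]]),75))-Y)
def fl(y,a,rr): b=a-np.radians(15); return pose(lane,[[42-rr*np.sin(b),y,70+rr*np.cos(b)]])
# far tip edge is either front or back corner (depth +-15)
for dep in(-15,0,15):
  def tip(y,a): b=a-np.radians(15); return pose(lane,[[42-96*np.sin(b)+dep*np.cos(b),y,70+96*np.cos(b)+dep*np.sin(b)]])
  q=least_squares(lambda q:(proj("top",tip(*q))-T).ravel(),[140,.2]).x; print(dep,q,fl(*q,72))
E
```

```text
[[ 653.2   56.    36. ]
 [ 646.8  -24.9   36. ]
 [ 640.7 -105.2   36. ]
 [ 633.8 -185.1   36. ]
 [ 628.8 -251.3   36. ]] [[ 587.9   48.1   18. ]
 [ 581.4  -33.1   18. ]
 [ 574.4 -113.9   18. ]
 [ 567.6 -194.1   18. ]
 [ 562.1 -260.6   18. ]] [[ 604.47252289  205.60991867    6.        ]
 [ 629.9352733   209.0298574     6.        ]
 [ 614.05380029 -290.49293231    6.        ]
 [ 588.41739878 -286.50433769    6.        ]]
yaw -0.07959104858312469 -0.08373938154314334
yaw -0.08166521506313401 fence 646.8476008365791 lip 581.7890503564253 width 65.05855048015383 ends [ 254.2341987   259.71985004 -239.43367744 -237.54965173]
lane [np.float64(613.0249224193204), np.float64(-40.900816472121576), np.float64(-0.08166521506313401)]
[143.98751727]
-15 [150.10680601  -0.15884994] [[696.4332777  102.88118662 135.72332626]]
0 [ 1.50345706e+02 -1.39779936e-02] [[686.68922094 103.91840994 139.27939441]]
15 [150.10680601   0.15114354] [[675.0543033  104.63099684 141.55963981]]
```

```bash
python3 - <<'E'
from bench import sensors, optics, job, r
print([a for a in dir(r) if a[0]!='_'], r.pinch_z)
print(optics.snapshot("wrist")["T_tool_cam"])
E
cat > mv.py <<'E'
import numpy as np
from scipy.spatial.transform import Rotation as Ro
lane=np.array([617.0,-41.3,-.0817])
def L(x,y,z):
    c,s=np.cos(lane[2]),np.sin(lane[2]); return np.array([x*c-y*s+lane[0],x*s+y*c+lane[1],z])
def rot(theta,yaw): return Ro.from_euler("xyz",[180,-theta,yaw],degrees=True)
def row(p0,R0,p,R,turn0=None):
    "row (cm, deg) from pose p0,R0 to p,R"
    d=R0.inv().apply(np.array(p)-p0)/10; w=(R0.inv()*R).as_rotvec(degrees=True); return np.round(np.r_[d,w],2).tolist()
def plan(*targets):
    "targets: (p, theta, yaw); prints row chained from measured pose"
    from bench import sensors
    s=sensors.sense(); p,R=s["tool_pos"],Ro.from_euler("xyz",s["tcp_rot"],degrees=True)
    print("t",s["time"],np.round(p,1),np.round(s["tcp_rot"],1),"F",np.round(s["ft_force"],1),"q",np.round(s["joint_pos"]))
    for q,th,yw in targets:
        Rn=rot(th,yw); print(row(p,R,q,Rn),"to",np.round(q,1)); p,R=np.array(q),Rn
def lanexy(P):
    c,s=np.cos(lane[2]),np.sin(lane[2]); d=np.array(P[:2])-lane[:2]; return d[0]*c+d[1]*s,-d[0]*s+d[1]*c
E
python3 - <<'E'
from mv import *
yw=-4.68
plan(([470,-330,330],20,yw),(L(-140,140,250),45,yw))
E
```

```text
['PlanningError', 'pinch_z'] 18.700000000000003
[[-4.66681911e-04 -9.65276638e-01 -2.61229390e-01  6.64141775e+01]
 [ 9.99999883e-01 -4.84507722e-04  3.83620102e-06  3.04131936e-01]
 [-1.30270652e-04 -2.61229358e-01  9.65276751e-01 -1.43424796e+02]
 [ 0.00000000e+00  0.00000000e+00  0.00000000e+00  1.00000000e+00]]
t 0.15 [ 214.  -560.1  230.5] [-179.9   -0.    20.9] F [ 0.2 -0.4 -0.1] q [-74.   8.  85.   0.  87.  -5.]
[32.13, -12.38, -9.93, -4.55, 19.68, 25.31] to [ 470 -330  330]
[-4.34, -43.97, 6.93, -0.0, 25.0, 0.0] to [488.9 109.7 250. ]
```

```bash
python3 - <<'E'
from mv import *
plan(([290,-380,310],15,0),([400,-180,340],25,-4.68),([450,60,340],40,-4.68),(L(-130,140,270),50,-4.68))
E
```

```text
t 0.15 [ 214.  -560.1  230.5] [-179.9   -0.    20.9] F [ 0.2 -0.4 -0.1] q [-74.   8.  85.   0.  87.  -5.]
[13.53, -14.12, -7.93, -2.82, 14.84, 20.77] to [ 290 -380  310]
[11.4, -20.0, -0.05, -1.6, 9.99, 4.4] to [ 400 -180  340]
[2.74, -24.33, 1.28, 0.0, 15.0, 0.0] to [450  60 340]
[-1.07, -5.27, 8.24, 0.0, 10.0, 0.0] to [498.9 108.8 270. ]
```

Call:
play_rows(motion=[[[13.5, -14, -8, -2.8, 14.8, 20.8], [13.5, -14, -8, -2.8, 14.8, 20.8], [13.5, -14, -8, -2.8, 14.8, 20.8], [13.5, -14, -8, -2.8, 14.8, 20.8], [13.5, -14, -8, -2.8, 14.8, 20.8]]], jaw=0.5)

```text
time: 0.65
tool_pos: [291.4, -379.2, 314.1]
tcp_rot: [179.7, -15.1, 0.1]
ft_force: [-0.5, -0.7, 0.0]
finger_gap: 42.6
grip_force: 0.0
```

Call:
play_rows(motion=[[[11.4, -20, 0, -1.6, 10, 4.4], [11.4, -20, 0, -1.6, 10, 4.4], [11.4, -20, 0, -1.6, 10, 4.4], [11.4, -20, 0, -1.6, 10, 4.4], [11.4, -20, 0, -1.6, 10, 4.4]]])

```text
time: 1.15
tool_pos: [401.2, -179.6, 341.1]
tcp_rot: [179.9, -25.1, -4.6]
ft_force: [0.8, -0.2, -0.2]
finger_gap: 42.5
grip_force: 0.0
```

Call:
play_rows(motion=[[[2.7, -24.3, 1.3, 0, 15, 0], [2.7, -24.3, 1.3, 0, 15, 0], [2.7, -24.3, 1.3, 0, 15, 0], [2.7, -24.3, 1.3, 0, 15, 0], [2.7, -24.3, 1.3, 0, 15, 0]]])

```text
time: 1.65
tool_pos: [494.1, 19.3, 346.4]
tcp_rot: [179.6, -38.9, -4.6]
ft_force: [-0.1, 0.1, -1.6]
finger_gap: 42.6
grip_force: 0.0
```

Call:
play_rows(motion=[[[-1, -5.3, 8.2, 0, 10, 0], [-1, -5.3, 8.2, 0, 10, 0], [-1, -5.3, 8.2, 0, 10, 0], [-1, -5.3, 8.2, 0, 10, 0]]])

```text
time: 2.05
tool_pos: [540.9, 67.4, 273.9]
tcp_rot: [179.4, -48.6, -4.3]
ft_force: [0.2, -0.6, 1.3]
finger_gap: 42.5
grip_force: 0.0
```

```bash
cat > wr.py <<'E'
from mv import *
import cv2
from bench import sensors, optics
def wshot(name):
    s=sensors.sense(); o=optics.snapshot("wrist"); np.savez(name,pixels=o["pixels"],mtx=o["mtx"],T=o["T_tool_cam"],p=s["tool_pos"],e=s["tcp_rot"]); cv2.imwrite("pics/%s.png"%name,o["pixels"][:,:,::-1])
    print("t",s["time"],np.round(s["tool_pos"],1),np.round(s["tcp_rot"],1))
def cam(name):
    d=np.load(name+".npz"); A=np.eye(4); A[:3,:3]=Ro.from_euler("xyz",d["e"],degrees=True).as_matrix(); A[:3,3]=d["p"]; return A@d["T"],d["mtx"]
def wproj(name,X):
    A,K=cam(name); q=(np.atleast_2d(X)-A[:3,3])@A[:3,:3]@K.T; return q[:,:2]/q[:,2:]
E
python3 - <<'E'
from wr import *
wshot("w1"); plan()
E
```

```text
t 2.05 [540.9  67.4 273.9] [179.4 -48.6  -4.3]
t 2.1 [542.3  66.6 278. ] [179.5 -48.9  -4.5] F [ 0.5 -0.4  1. ] q [  8. -48. 137. -15.  44. 109.]
```

View pics/w1.png

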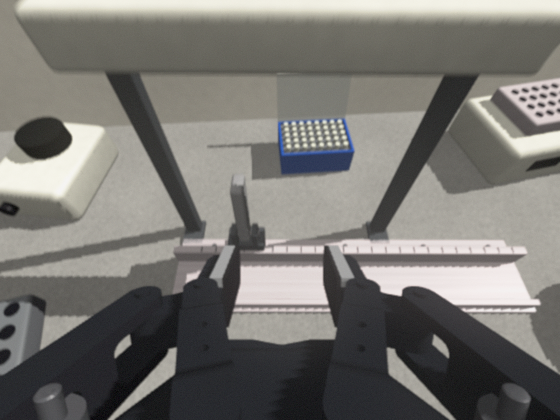

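The wrist view shows the flag raised, with its tip at (238,178) and its base in the clamp at (250,238). The fence runs from about (175,248) to (526,250). I'll fit the stop's y and the flag angle.

```bash
python3 - <<'E'
from wr import *
from scipy.optimize import least_squares
n="w1"
print("fence front top ends",wproj(n,[L(29,250,36),L(29,-250,36),L(-37,-250,18),L(-37,250,18)]))
print("posts foot",wproj(n,[L(88,235,0),L(88,-55,0)]))
I=np.load(n+".npz")["pixels"].astype(int).sum(2)//3
for r in(170,174,178,182,190,200,210,220,232,240): print(r,I[r,222:274:1].tolist())
E
```

```text
fence front top ends [[174.30997052 254.64861746]
 [529.26025377 255.16825542]
 [542.59701392 306.13440297]
 [168.48933189 305.99832868]]
posts foot [[197.4204131  230.53834346]
 [376.90718354 230.89400226]]
170 [165, 166, 164, 163, 163, 166, 165, 164, 167, 164, 165, 165, 165, 164, 165, 166, 164, 168, 166, 166, 166, 165, 165, 167, 167, 168, 169, 174, 171, 155, 114, 104, 105, 103, 102, 103, 104, 104, 104, 104, 105, 104, 106, 105, 104, 106, 104, 105, 105, 104, 104, 105]
174 [163, 163, 164, 163, 166, 163, 164, 164, 163, 163, 155, 152, 156, 163, 163, 163, 166, 167, 168, 167, 168, 166, 166, 168, 169, 169, 172, 171, 170, 153, 118, 104, 106, 107, 107, 105, 106, 103, 106, 104, 102, 106, 105, 104, 104, 105, 104, 105, 101, 104, 105, 107]
178 [164, 167, 165, 165, 163, 163, 162, 161, 162, 149, 134, 148, 167, 171, 172, 171, 173, 175, 177, 177, 175, 165, 151, 154, 164, 168, 168, 167, 164, 149, 118, 108, 110, 112, 114, 113, 117, 121, 125, 120, 114, 115, 116, 121, 125, 126, 127, 128, 131, 132, 142, 141]
182 [164, 166, 165, 163, 166, 167, 167, 165, 154, 133, 138, 156, 167, 167, 170, 175, 177, 178, 17
[... 939 characters left out ...]
 163, 160, 162, 161, 163, 162, 162, 163, 161, 161, 161, 146, 108, 84, 77, 81, 82, 81, 83, 82, 80, 81, 77, 68, 61, 66, 107, 149, 161, 162, 159, 160, 163, 162, 164, 166, 167, 166, 164, 163, 165, 167, 167, 164, 163, 162, 164, 165, 168, 164, 167]
232 [165, 162, 162, 162, 162, 161, 143, 105, 84, 70, 69, 65, 65, 58, 59, 64, 76, 80, 81, 79, 79, 78, 79, 80, 81, 78, 73, 76, 85, 82, 70, 70, 67, 68, 60, 70, 81, 79, 70, 65, 70, 69, 94, 136, 163, 166, 165, 166, 170, 168, 170, 172]
240 [208, 204, 193, 164, 148, 132, 91, 67, 64, 60, 58, 52, 55, 55, 54, 52, 54, 66, 70, 78, 75, 76, 76, 77, 76, 74, 74, 70, 66, 63, 61, 55, 57, 55, 57, 64, 64, 64, 66, 66, 65, 62, 86, 149, 200, 210, 208, 208, 206, 208, 210, 210]
```

```bash
python3 - <<'E'
from wr import *
from scipy.optimize import least_squares
n="w1"
def fl(y,a,rr,dep=0): b=a-np.radians(15); return L(42-rr*np.sin(b)+dep*np.cos(b),y,70+rr*np.cos(b)+dep*np.sin(b))
P=np.array([[236.4,188],[238.3,175]])
s=least_squares(lambda q:(wproj(n,[fl(*q,96,-15),fl(*q,96,15)])-P).ravel(),[140,.1]); y,a=s.x; print(s.x,s.fun)
print("clamp",wproj(n,[L(32,y-25,60),L(32,y+25,60)]),"want 265.5,229")
g=fl(y,a,72); print("grip",g, fl(y,a,80))
yw=-4.68
for th in(55,):
    z=rot(th,yw).apply([0,0,1]); t=g+19*z; print("tcp",t)
    plan((t-70*z,th,yw),(t,th,yw))
E
```

```text
[1.49013829e+02 9.37658475e-02] [-0.38394683  1.98141215  0.4133689  -3.21053112]
clamp [[263.59170453 245.14292177]
 [226.28869224 245.08059458]] want 265.5,229
grip [683.02219162 102.80649452 140.9859197 ] [684.35568005 102.69730546 148.87324411]
tcp [698.53418934 101.53662731 130.08796741]
t 2.1 [542.3  66.6 278. ] [179.5 -48.9  -4.5] F [ 0.5 -0.4  1. ] q [  8. -48. 137. -15.  44. 109.]
[-1.83, -4.84, 14.26, 0.32, 6.07, 0.15] to [641.4 106.2 170.2]
[0.0, -0.0, 7.0, 0.0, 0.0, 0.0] to [698.5 101.5 130.1]
```

Call:
play_rows(motion=[[[-1.8, -4.7, 14.3, 0.3, 6, 0], [-1.8, -4.7, 14.3, 0.3, 6, 0], [-1.8, -4.7, 14.3, 0.3, 6, 0], [-1.8, -4.7, 14.3, 0.3, 6, 0], [-1.8, -4.7, 14.3, 0.3, 6, 0]]])

```text
time: 2.6
tool_pos: [643.6, 102.9, 167.4]
tcp_rot: [179.5, -54.8, -4.4]
ft_force: [-1.2, -0.4, -0.9]
finger_gap: 42.8
grip_force: 0.0
```

```bash
python3 - <<'E'
from mv import *
z=rot(55,-4.68).apply([0,0,1])
g=np.array([683,101.3,141]);plan((g+19*z,55,-4.68))
E
```

```text
t 2.6 [643.6 102.9 167.4] [179.5 -54.8  -4.4] F [-1.2 -0.4 -0.9] q [ 12. -17. 132. -53.  18. 151.]
[0.13, -0.19, 6.64, 0.24, 0.24, 0.19] to [698.5 100.  130.1]
```

Call:
play_rows(motion=[[[0.1, -0.2, 3.3, 0.2, 0.2, 0.2], [0.1, -0.2, 6.6, 0.2, 0.2, 0.2], [0.1, -0.2, 6.6, 0.2, 0.2, 0.2]]])

```text
time: 2.9
tool_pos: [699.8, 92.4, 145.0]
tcp_rot: [-179.2, -54.0, -4.8]
ft_force: [-0.9, -0.7, -0.5]
finger_gap: 42.9
grip_force: 0.0
```

```bash
python3 - <<'E'
from wr import *
plan(); wshot("w2")
E
```

```text
t 2.9 [699.8  92.4 145. ] [-179.2  -54.    -4.8] F [-0.9 -0.7 -0.5] q [  8.  -5. 125. -55.  12. 152.]
t 2.9 [699.8  92.4 145. ] [-179.2  -54.    -4.8]
```

View pics/w2.png

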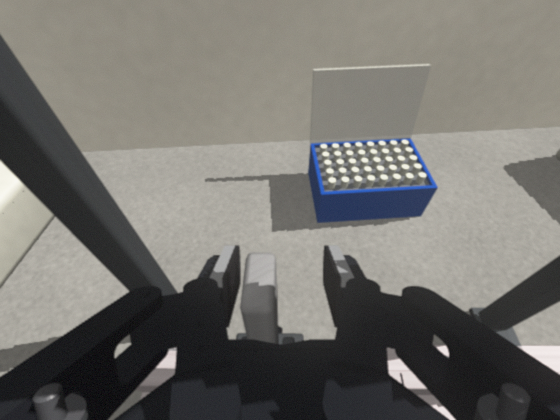

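The flag, at col 260, lies between the fingers (239–325) but is off-centre. Joint 6 is at its limit, so I'll reduce the tilt to free the wrist and re-centre.

```bash
python3 - <<'E'
from mv import *
z=rot(48,-4.68).apply([0,0,1])
g=np.array([683,101.3,141]);plan((g+19*z,48,-4.68))
E
```

```text
t 2.95 [698.9  92.9 145.6] [-179.2  -54.1   -4.8] F [-0.2 -0.  -0.3] q [  9.  -5. 125. -55.  12. 152.]
[-1.54, -0.7, 0.83, -0.73, -6.06, -0.04] to [697.1 100.1 128.3]
```

Call:
play_rows(motion=[[[0, 0, 0, 0, -6, 0], [0, 0, 0, 0, -6, 0]]])

```text
time: 3.15
tool_pos: [697.0, 93.1, 145.9]
tcp_rot: [-179.4, -48.5, -4.6]
ft_force: [-0.3, -0.3, -0.2]
finger_gap: 42.7
grip_force: 0.0
```

```bash
python3 - <<'E'
from mv import *
z=rot(48,-4.68).apply([0,0,1])
g=np.array([683,101.3,141]);plan((g+19*z,48,-4.68))
E
```

```text
t 3.15 [697.   93.1 145.9] [-179.4  -48.5   -4.6] F [-0.3 -0.3 -0.2] q [  8.  -5. 121. -29.  18. 126.]
[-1.35, -0.69, 1.14, -0.64, -0.51, 0.08] to [697.1 100.1 128.3]
```

Call:
play_rows(motion=[[[-1.35, -0.8, 1.15, -0.6, -0.5, 0], [-1.35, -0.8, 1.15, -0.6, -0.5, 0], [-1.35, -0.8, 1.15, -0.6, -0.5, 0]]])

```text
time: 3.45
tool_pos: [697.0, 101.6, 127.3]
tcp_rot: [179.9, -48.1, -4.5]
ft_force: [-0.5, 0.1, 1.2]
finger_gap: 42.7
grip_force: 0.0
```

Call:
play_rows(motion=[[[0, 0, 0, 0, 0, 0], [0, 0, 0, 0, 0, 0], [0, 0, 0, 0, 0, 0], [0, 0, 0, 0, 0, 0]]], jaw=0, squeeze=25)

```text
time: 3.85
tool_pos: [697.0, 102.2, 126.1]
tcp_rot: [179.9, -48.0, -4.5]
ft_force: [-5.0, 0.7, 6.5]
finger_gap: 13.8
grip_force: 30.4
```

```bash
cat > arc.py <<'E'
from mv import *
from bench import sensors
import sys
def arc(a_end,th_end,n=5,rr=None):
    s=sensors.sense(); p=s["tool_pos"];R=Ro.from_euler("xyz",s["tcp_rot"],degrees=True); th0=-s["tcp_rot"][1]
    g=p-R.apply([0,0,19]); x,y=lanexy(g); dx,dz=x-42,g[2]-70; r=np.hypot(dx,dz); a=np.arctan2(-dx,dz)+np.radians(15)
    print("t",s["time"],"r",r,"a",a,"lane y",y,"F",np.round(s["ft_force"],1),"q",np.round(s["joint_pos"]),"gap",s["finger_gap"],"th",th0)
    rr=rr or r
    for i in range(1,n+1):
        ai=a+(a_end-a)*i/n; ri=r+(rr-r)*i/n; th=th0+(th_end-th0)*i/n; b=ai-np.radians(15); Rn=rot(th,-4.68)
        t=L(42-ri*np.sin(b),y,70+ri*np.cos(b))+Rn.apply([0,0,19]); print(row(p,R,t,Rn))
if __name__=="__main__": arc(*map(float,sys.argv[1:3]))
E
python3 arc.py 0.7 46
```

```text
t 3.85 r 69.83037967433906 a 0.0910778632256706 lane y 149.4906524597552 F [-5.   0.7  6.5] q [ 10.  -3. 121. -36.  18. 135.] gap 13.772362233336812 th 48.03209976042298
[-0.51, 0.0, -0.69, -0.07, -0.41, 0.13]
[-1.1, -0.0, -1.32, -0.07, -0.81, 0.13]
[-1.76, -0.0, -1.87, -0.07, -1.22, 0.13]
[-2.48, -0.01, -2.33, -0.07, -1.63, 0.13]
[-3.26, -0.01, -2.71, -0.07, -2.03, 0.13]
```

Radius 70 mm and angle 0.091 agree with the fit, so I'll start the swing.

Call:
play_rows(motion=[[[-0.5, 0, -0.7, 0, -0.4, 0], [-1.1, 0, -1.3, 0, -0.8, 0], [-1.8, 0, -1.9, 0, -1.2, 0], [-2.5, 0, -2.3, 0, -1.6, 0], [-3.3, 0, -2.7, 0, -2, 0]]])

```text
time: 4.35
tool_pos: [654.7, 105.6, 119.2]
tcp_rot: [180.0, -46.0, -4.5]
ft_force: [9.7, 1.7, -5.2]
finger_gap: 14.2
grip_force: 27.6
```

```bash
python3 arc.py 1.3 40
```

```text
t 4.35 r 69.29733611437773 a 0.7110444795131987 lane y 149.47450845886976 F [ 9.7  1.7 -5.2] q [ 11.  -8. 126. -33.  20. 132.] gap 14.190645065936538 th 46.0057196533004
[-0.82, 0.0, -0.24, -0.09, -1.2, 0.13]
[-1.66, -0.0, -0.38, -0.09, -2.4, 0.13]
[-2.52, -0.0, -0.43, -0.09, -3.6, 0.14]
[-3.37, -0.01, -0.39, -0.09, -4.8, 0.14]
[-4.21, -0.01, -0.25, -0.08, -6.01, 0.14]
```

Call:
play_rows(motion=[[[-0.8, 0, -0.25, 0, -1.2, 0], [-1.65, 0, -0.4, 0, -2.4, 0], [-2.5, 0, -0.45, 0, -3.6, 0], [-3.4, 0, -0.4, 0, -4.8, 0], [-4.2, 0, -0.25, 0, -6, 0]]])

```text
time: 4.85
tool_pos: [625.0, 108.2, 92.5]
tcp_rot: [180.0, -40.1, -4.5]
ft_force: [0.3, -1.7, 7.7]
finger_gap: 13.7
grip_force: 30.1
```

```bash
python3 arc.py 1.84 34
```

```text
t 4.85 r 69.22545863911832 a 1.2679858037042548 lane y 149.58805642524274 F [ 0.3 -1.7  7.7] q [ 11.  -8. 126. -24.  25. 124.] gap 13.730298236223373 th 40.138810054261505
[-0.78, 0.0, 0.28, -0.1, -1.23, 0.13]
[-1.52, 0.0, 0.64, -0.1, -2.46, 0.13]
[-2.22, 0.0, 1.08, -0.1, -3.68, 0.14]
[-2.87, -0.0, 1.59, -0.09, -4.91, 0.14]
[-3.45, -0.0, 2.17, -0.09, -6.14, 0.14]
```

Call:
play_rows(motion=[[[-0.8, 0, 0.3, 0, -1.2, 0], [-1.5, 0, 0.65, 0, -2.4, 0], [-2.2, 0, 1.1, 0, -3.7, 0], [-2.9, 0, 1.6, 0, -4.9, 0], [-3.45, 0, 2.2, 0, -6.1, 0]]])

```text
time: 5.35
tool_pos: [611.9, 109.1, 52.1]
tcp_rot: [180.0, -33.9, -4.5]
ft_force: [-3.0, 0.7, 6.5]
finger_gap: 14.0
grip_force: 30.2
```

```bash
python3 arc.py 1.88 34
```

```text
t 5.35 r 69.95598055452285 a 1.8628682813445114 lane y 149.49796493958468 F [-3.   0.7  6.5] q [ 10.  -4. 124. -18.  28. 118.] gap 13.984238778095012 th 33.91314387416385
[-0.01, 0.0, 0.02, -0.07, 0.02, 0.14]
[-0.02, 0.0, 0.04, -0.07, 0.03, 0.14]
[-0.04, 0.0, 0.06, -0.07, 0.05, 0.14]
[-0.05, 0.0, 0.08, -0.07, 0.07, 0.14]
[-0.06, 0.0, 0.1, -0.07, 0.09, 0.14]
```

Now I'll press a little further down to confirm the hard stop.

Call:
play_rows(motion=[[[-0.15, 0, 0.2, 0, 0, 0], [-0.3, 0, 0.4, 0, 0, 0], [-0.3, 0, 0.4, 0, 0, 0]]])

```text
time: 5.65
tool_pos: [611.9, 109.1, 47.0]
tcp_rot: [180.0, -34.0, -4.5]
ft_force: [5.4, 0.9, 1.6]
finger_gap: 14.0
grip_force: 29.0
```

Call:
play_rows(motion=[[[-0.1, 0, 0.15, 0, 0, 0], [-0.2, 0, 0.3, 0, 0, 0], [-0.2, 0, 0.3, 0, 0, 0]]])

```text
time: 5.95
tool_pos: [612.1, 109.1, 43.6]
tcp_rot: [180.0, -34.0, -4.5]
ft_force: [5.6, 0.7, 2.1]
finger_gap: 13.6
grip_force: 29.1
```

```bash
python3 - <<'E'
from wr import *
plan()
for n in("top","scene"):
    s=optics.snapshot(n); np.savez(n+"2.npz",**s); cv2.imwrite(f"pics/{n}2.png",s["pixels"][:,:,::-1])
a=cv2.imread("pics/top2.png")[90:230,200:340];b=cv2.imread("pics/scene2.png")[190:330,150:290]
cv2.imwrite("pics/c2.png",np.hstack([cv2.resize(q,(400,400),interpolation=cv2.INTER_CUBIC) for q in(a,b)]))
E
```

```text
t 5.95 [612.1 109.1  43.6] [180.  -34.   -4.5] F [5.6 0.7 2.1] q [ 10.  -2. 124. -18.  27. 119.]
```

View pics/c2.png

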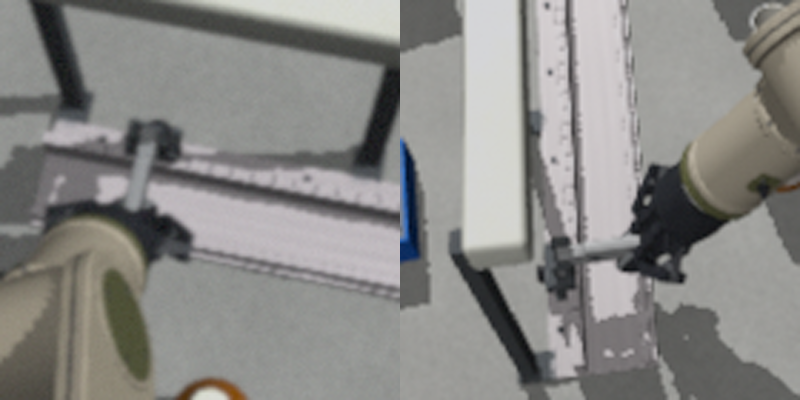

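The flag looks level across the lane and the fingers are still on it, in both halves of the crop. I'll release, back off, then press its top from above with shut fingers to check it's fully down.

Call:
play_rows(motion=[[[0, 0, 0, 0, 0, 0], [0, 0, 0, 0, 0, 0], [0, 0, 0, 0, 0, 0]]], jaw=0.5)

```text
time: 6.35
tool_pos: [609.7, 108.5, 41.0]
tcp_rot: [179.9, -33.7, -4.5]
ft_force: [-0.8, -0.6, -0.0]
finger_gap: 43.0
grip_force: 0.0
```

Call:
play_rows(motion=[[[0, 0, -4, 0, 0, 0], [0, 0, -8, 0, 0, 0], [0, 0, -10, 0, 0, 0], [0, 0, -10, 0, 0, 0]]])

```text
time: 6.75
tool_pos: [556.0, 113.9, 128.3]
tcp_rot: [-180.0, -34.1, -4.5]
ft_force: [-0.1, -0.6, 1.1]
finger_gap: 42.5
grip_force: 0.0
```

```bash
python3 - <<'E'
from mv import *
plan((L(-35,148,105),30,-4.68),(L(-35,148,85),30,-4.68))
E
```

```text
t 6.75 [556.  113.9 128.3] [-180.   -34.1   -4.5] F [-0.1 -0.6  1.1] q [ 12. -21. 130. -15.  40. 116.]
[1.88, 0.18, 4.09, -0.1, -4.06, 0.15] to [594.2 109.1 105. ]
[-1.0, -0.0, 1.73, 0.0, 0.0, 0.0] to [594.2 109.1  85. ]
```

Call:
play_rows(motion=[[[1.9, 0.2, 4, 0, -4, 0], [1.9, 0.2, 4, 0, -4, 0], [1.9, 0.2, 4, 0, -4, 0]]], jaw=0)

```text
time: 7.05
tool_pos: [592.6, 107.4, 99.4]
tcp_rot: [179.8, -29.5, -4.5]
ft_force: [0.8, -0.3, -0.6]
finger_gap: 0.8
grip_force: 0.0
```

Call:
play_rows(motion=[[[-0.5, 0, 0.85, 0, 0, 0], [-0.8, 0, 1.4, 0, 0, 0], [-0.8, 0, 1.4, 0, 0, 0]]])

```text
time: 7.35
tool_pos: [594.2, 108.6, 88.6]
tcp_rot: [180.0, -30.1, -4.5]
ft_force: [-2.0, -1.9, 6.3]
finger_gap: -0.2
grip_force: 2.9
```

Call:
play_rows(motion=[[[-0.1, 0, 0.2, 0, 0, 0], [-0.2, 0, 0.35, 0, 0, 0], [-0.2, 0, 0.35, 0, 0, 0]]])

```text
time: 7.65
tool_pos: [595.9, 109.0, 88.0]
tcp_rot: [180.0, -30.3, -4.5]
ft_force: [-13.6, -2.8, 23.4]
finger_gap: 0.2
grip_force: 11.7
```

Firm resistance (23 N at z 88) confirms the flag is fully down. Next is the rack.

```bash
python3 - <<'E'
from mv import *
plan(([540,150,240],10,15),([386,298,230],0,59.4),([386,298,110],0,59.4),([386,298,48],0,59.4))
E
```

```text
t 7.65 [595.9 109.   88. ] [180.  -30.3  -4.5] F [-13.6  -2.8  23.4] q [ 10.  -8. 122. -12.  37. 112.]
[2.58, -3.65, -16.1, 6.75, -20.13, -18.39] to [540 150 240]
[-11.05, -18.28, -0.93, 3.87, -9.49, -44.28] to [386 298 230]
[0.0, -0.0, 12.0, 0.0, 0.0, 0.0] to [386 298 110]
[0.0, -0.0, 6.2, 0.0, 0.0, 0.0] to [386 298  48]
```

Call:
play_rows(motion=[[[-0.5, 0, -4, 0, 0, 0], [2.6, -3.7, -16, 6.8, -20, -18.4], [2.6, -3.7, -16, 6.8, -20, -18.4], [2.6, -3.7, -16, 6.8, -20, -18.4], [2.6, -3.7, -16, 6.8, -20, -18.4]]])

```text
time: 8.15
tool_pos: [542.2, 151.2, 242.0]
tcp_rot: [-179.9, -10.1, 15.2]
ft_force: [0.8, -0.3, -0.2]
finger_gap: 0.4
grip_force: 0.0
```

```bash
python3 - <<'E'
from mv import *
plan(([386,298,230],0,59.4))
E
```

```text
t 8.15 [542.2 151.2 242. ] [-179.9  -10.1   15.2] F [ 0.8 -0.3 -0.2] q [ 10.  -9. 101.   1.  78.  84.]
[-11.26, -18.26, -0.75, 3.8, -9.67, -44.06] to [386 298 230]
```

Call:
play_rows(motion=[[[-11.3, -18.3, -0.7, 3.8, -9.7, -44], [-11.3, -18.3, -0.7, 3.8, -9.7, -44], [-11.3, -18.3, -0.7, 3.8, -9.7, -44], [-11.3, -18.3, -0.7, 3.8, -9.7, -44], [-11.3, -18.3, -0.7, 3.8, -9.7, -44]]], jaw=1)

```text
time: 8.65
tool_pos: [379.6, 299.8, 222.4]
tcp_rot: [-179.8, -0.1, 57.4]
ft_force: [1.0, -0.5, 0.4]
finger_gap: 72.7
grip_force: 0.0
```

```bash
python3 - <<'E'
from wr import *
plan(([386,298,150],0,59.4)); wshot("w3")
n="w3"
from scipy.optimize import least_squares
q=lambda x,y,z:np.array([386+x*np.cos(-.534)-y*np.sin(-.534),298+x*np.sin(-.534)+y*np.cos(-.534),z])
I=cv2.imread("pics/w3.png")
P=wproj(n,[q(sx*25,sy*75,80) for sx,sy in((-1,-1),(1,-1),(1,1),(-1,1))]); print(P)
cv2.polylines(I,[np.round(P).astype(int)],True,(0,0,255),1)
cv2.imwrite("pics/w3o.png",I)
E
```

```text
t 8.65 [379.6 299.8 222.4] [-1.798e+02 -1.000e-01  5.740e+01] F [ 1.  -0.5  0.4] q [ 32. -11. 104.   0.  87.  65.]
[0.18, 0.66, 7.24, -0.22, -0.08, -1.99] to [386 298 150]
t 8.65 [379.6 299.8 222.4] [-1.798e+02 -1.000e-01  5.740e+01]
[[266.10455654 267.04316627]
 [313.60322394 265.58048461]
 [312.48485131 116.26140331]
 [258.22071485 118.2679779 ]]
```

View pics/w3o.png

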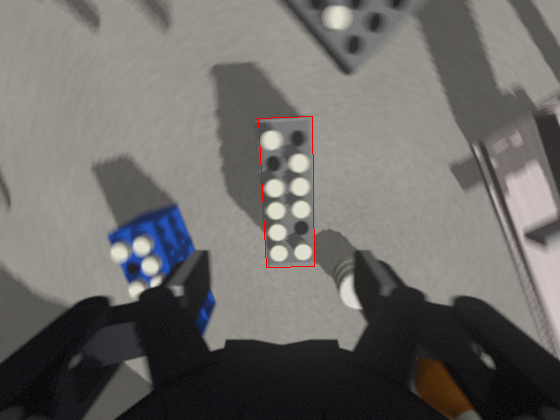

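The model outline fits the grey rack, at rows 117–267 and cols 260–314. I'll check finger clearance to the blue rack and dishes, and then descend.

```bash
python3 - <<'E'
from wr import *
A,K=cam("w3")
for (u,v),z in(((180,207),80),((215,300),60),((335,235),40)):
    d=A[:3,:3]@np.linalg.inv(K)@[u,v,1]; w=A[:3,3]+d*((z-A[2,3])/d[2]); e=w[:2]-[386,298]; c,s=np.cos(-.534),np.sin(-.534); print(w,"rack frame",e[0]*c+e[1]*s,-e[0]*s+e[1]*c)
E
```

```text
[289.89962243 346.97491034  80.        ] rack frame -107.64836979406775 -6.756692426825744
[246.7666639  235.52736781  60.        ] rack frame -88.05164558984791 -124.64212515460221
[403.82952858 221.86815292  40.        ] rack frame 54.09689348043375 -56.45773946370903
```

Call:
play_rows(motion=[[[0.2, 0.7, 4, -0.2, -0.1, -2], [0.2, 0.7, 8, -0.2, -0.1, -2], [0.2, 0.7, 11, -0.2, -0.1, -2], [0.2, 0.7, 11, -0.2, -0.1, -2]]])

```text
time: 9.1
tool_pos: [386.7, 293.3, 107.7]
tcp_rot: [-179.9, 0.4, 58.8]
ft_force: [-0.5, -0.5, -0.3]
finger_gap: 85.7
grip_force: 0.0
```

```bash
python3 - <<'E'
from mv import *
plan(([386,298,48],0,59.4))
E
```

```text
t 9.1 [386.7 293.3 107.7] [-179.9    0.4   58.8] F [-0.5 -0.5 -0.3] q [ 31.  -4. 111.  -0.  74.  62.]
[0.4, -0.29, 5.97, -0.15, 0.41, -0.59] to [386 298  48]
```

Call:
play_rows(motion=[[[0.4, -0.3, 2, 0, 0.4, -0.6], [0.4, -0.3, 4, 0, 0.4, -0.6], [0.4, -0.3, 6, 0, 0.4, -0.6], [0.4, -0.3, 6, 0, 0.4, -0.6]]])

```text
time: 9.5
tool_pos: [388.7, 299.9, 51.8]
tcp_rot: [-180.0, -0.3, 59.4]
ft_force: [-1.4, -0.1, 0.8]
finger_gap: 85.4
grip_force: 0.0
```

Call:
play_rows(motion=[[[0, 0, 0, 0, 0, 0], [0, 0, 0, 0, 0, 0], [0, 0, 0, 0, 0, 0], [0, 0, 0, 0, 0, 0], [0, 0, 0, 0, 0, 0]]], jaw=0, squeeze=40)

```text
time: 10.0
tool_pos: [390.6, 301.6, 54.8]
tcp_rot: [179.9, -0.6, 59.5]
ft_force: [-3.0, -0.0, 7.5]
finger_gap: 49.2
grip_force: 40.6
```

```bash
python3 - <<'E'
from mv import *
plan(([386,298,48],0,59.4))
E
```

```text
t 10.0 [390.6 301.6  54.8] [179.9  -0.6  59.5] F [-3.  -0.   7.5] q [ 32.  -0. 113.   0.  67.  62.]
[-0.55, -0.22, 0.67, 0.09, -0.56, 0.09] to [386 298  48]
```

Gripped, with a 49 mm gap. I'll lift and carry it high over the bench to the feed end.

Call:
play_rows(motion=[[[0, 0, -3, 0, 0, 0], [0, 0, -7, 0, 0, 0], [0, 0, -12, 0, 0, 0], [0, 0, -17, 0, 0, 0], [0, 0, -20, 0, 0, 0]]])

```text
time: 10.5
tool_pos: [389.7, 300.1, 257.8]
tcp_rot: [179.8, -0.7, 59.5]
ft_force: [0.9, 0.5, -5.1]
finger_gap: 49.6
grip_force: 45.2
```

```bash
python3 - <<'E'
from mv import *
plan(([430,60,280],0,75),([470,-190,280],0,85.32),(L(0,-163,200),0,85.32))
E
```

```text
t 10.5 [389.7 300.1 257.8] [179.8  -0.7  59.5] F [ 0.9  0.5 -5.1] q [ 32. -11. 100.   0.  90.  62.]
[-18.61, 15.67, -2.39, 0.28, -0.66, -15.51] to [430  60 280]
[-23.11, 10.33, 0.0, 0.0, 0.0, -10.32] to [ 470 -190  280]
[-0.28, 13.44, 8.0, 0.0, 0.0, 0.0] to [ 603.7 -203.8  200. ]
```

Call:
play_rows(motion=[[[-3, 2.5, -1, 0.1, -0.2, -3], [-7, 5.9, -2, 0.2, -0.5, -6], [-11, 9.3, -2.4, 0.3, -0.7, -10], [-15, 12.6, -2.4, 0.3, -0.7, -13], [-18.6, 15.7, -2.4, 0.3, -0.7, -15.5]]])

```text
time: 11.0
tool_pos: [428.4, 63.0, 276.2]
tcp_rot: [-179.8, 0.3, 75.1]
ft_force: [1.8, -0.5, -4.9]
finger_gap: 49.3
grip_force: 45.1
```

Call:
play_rows(motion=[[[-5, 2.2, 0, 0, 0, -2], [-10, 4.5, 0, 0, 0, -4.5], [-15, 6.7, 0, 0, 0, -7], [-19.5, 8.7, 0, 0, 0, -9], [-23.1, 10.3, 0, 0, 0, -10.3]]])

```text
time: 11.5
tool_pos: [467.5, -184.2, 276.5]
tcp_rot: [-179.7, 0.2, 85.3]
ft_force: [1.7, -0.1, -4.2]
finger_gap: 49.2
grip_force: 45.1
```

```bash
python3 - <<'E'
from mv import *
plan((L(0,-163,240),0,85.32))
E
```

```text
t 11.5 [ 467.5 -184.2  276.5] [-179.7    0.2   85.3] F [ 1.7 -0.1 -4.2] q [-27.  -8.  96.  -0.  92. -22.]
[-0.83, 13.75, 3.59, -0.26, 0.23, 0.03] to [ 603.7 -203.8  240. ]
```

Call:
play_rows(motion=[[[-0.4, 4.5, 1.2, -0.3, 0.2, 0], [-0.8, 9, 2.5, -0.3, 0.2, 0], [-0.8, 13, 3.6, -0.3, 0.2, 0], [-0.8, 13.8, 3.6, -0.3, 0.2, 0], [-0.8, 13.8, 3.6, -0.3, 0.2, 0]]])

```text
time: 12.0
tool_pos: [604.7, -201.2, 237.6]
tcp_rot: [-179.8, -0.0, 85.3]
ft_force: [-0.9, 0.2, -3.7]
finger_gap: 49.2
grip_force: 45.7
```

```bash
python3 - <<'E'
from mv import *
plan((L(0,-163,120),0,85.32))
E
```

```text
t 12.0 [ 604.7 -201.2  237.6] [-179.8   -0.    85.3] F [-0.9  0.2 -3.7] q [-23.  13.  78.  -0.  89. -18.]
[-0.27, -0.04, 11.76, -0.18, -0.03, 0.0] to [ 603.7 -203.8  120. ]
```

Call:
play_rows(motion=[[[-0.3, 0, 4, -0.2, 0, 0], [-0.3, 0, 8, -0.2, 0, 0], [-0.3, 0, 11, -0.2, 0, 0], [-0.3, 0, 11.8, -0.2, 0, 0], [-0.3, 0, 11.8, -0.2, 0, 0]]])

```text
time: 12.5
tool_pos: [603.0, -204.2, 121.1]
tcp_rot: [179.9, -0.0, 85.3]
ft_force: [0.4, 0.7, -4.7]
finger_gap: 49.0
grip_force: 45.6
```

```bash
python3 - <<'E'
from wr import *
plan(); wshot("w4"); n="w4"
I=np.load(n+".npz")["pixels"].astype(int).sum(2)//3
for y in(-40,0,40):
    P=wproj(n,[L(x,y,z) for x,z in((-37,18),(-29,18),(29,36),(41,36))]); print(y,np.round(P,1).tolist())
    r=int(round(P[:,1].mean()))
    if 0<=r<420:
        a=int(P[0,0])-14; print(r,a,I[r,a:a+26].tolist()); r2=int(round(P[2,1])); b=int(P[2,0])-14; print(r2,b,I[r2,b:b+40].tolist())
E
```

```text
t 12.5 [ 603.  -204.2  121.1] [179.9  -0.   85.3] F [ 0.4  0.7 -4.7] q [-23.  17.  86.   0.  77. -19.]
t 12.5 [ 603.  -204.2  121.1] [179.9  -0.   85.3]
-40 [[231.9, 49.7], [242.5, 49.7], [323.1, 43.0], [340.4, 42.9]]
46 217 [95, 95, 93, 92, 94, 93, 97, 96, 96, 94, 91, 95, 104, 113, 118, 115, 112, 107, 110, 119, 117, 116, 119, 117, 118, 121]
43 309 [214, 200, 165, 130, 124, 120, 121, 121, 123, 123, 119, 106, 90, 75, 70, 78, 105, 155, 192, 208, 211, 212, 215, 214, 218, 217, 216, 216, 216, 218, 217, 217, 215, 209, 205, 209, 211, 210, 208, 205]
0 [[229.4, -12.1], [240.6, -12.1], [325.2, -24.7], [343.5, -24.7]]
40 [[226.7, -80.3], [238.4, -80.3], [327.7, -100.0], [346.9, -100.0]]
```

```bash
python3 - <<'E'
from wr import *
n="w4"; I=np.load(n+".npz")["pixels"].astype(int).sum(2)//3
print("tcp lane",lanexy([603,-204.2]))
for y in(-30,-50,-60,-70):
    P=wproj(n,[L(-37,y,18),L(29,y,36)]); 
    for (u,v) in P:
        a=int(u)-10; print(y,round(u,1),a,I[int(round(v)),a:a+20].tolist())
plan((L(0,-163,68),0,85.32))
E
```

```text
tcp lane (np.float64(-0.6591727541546017), np.float64(-163.49916052163746))
-30 231.3 221 [93, 93, 92, 96, 92, 91, 89, 95, 108, 117, 116, 112, 107, 107, 113, 118, 118, 115, 117, 118]
-30 323.6 313 [124, 123, 124, 123, 121, 120, 121, 114, 99, 77, 70, 73, 85, 126, 172, 201, 211, 212, 212, 216]
-50 232.5 222 [97, 95, 96, 96, 95, 94, 94, 97, 106, 115, 116, 113, 111, 106, 115, 119, 117, 116, 119, 120]
-50 322.5 312 [121, 122, 122, 123, 121, 122, 122, 116, 100, 79, 73, 74, 90, 134, 179, 206, 211, 214, 215, 216]
-60 233.1 223 [93, 95, 92, 92, 93, 92, 93, 100, 111, 116, 115, 112, 105, 114, 119, 119, 118, 118, 116, 121]
-60 322.0 312 [120, 121, 123, 123, 122, 122, 117, 109, 90, 71, 72, 79, 109, 158, 195, 209, 213, 214, 217, 217]
-70 233.6 223 [92, 93, 94, 93, 97, 97, 93, 95, 105, 114, 117, 114, 108, 109, 115, 118, 117, 117, 118, 119]
-70 321.6 311 [132, 126, 122, 120, 121, 119, 122, 116, 98, 81, 70, 74, 91, 135, 181, 204, 209, 214, 216, 218]
t 12.55 [ 604.4 -204.7  123.2] [1.797e+02 1.000e-01 8.530e+01] F [-0.  -1.2 -3.8] q [-23.  17.  86.   0.  77. -19.]
[0.1, -0.11, 5.52, 0.28, 0.05, -0.02] to [ 603.7 -203.8   68. ]
```

Call:
play_rows(motion=[[[0.1, -0.1, 2, 0, 0, 0], [0.1, -0.1, 4, 0, 0, 0], [0.1, -0.1, 5, 0, 0, 0], [0.1, -0.1, 5.2, 0, 0, 0], [0.1, -0.1, 5.2, 0, 0, 0]]])

```text
time: 13.05
tool_pos: [604.3, -203.8, 70.9]
tcp_rot: [179.7, 0.1, 85.3]
ft_force: [-0.1, 0.4, -4.1]
finger_gap: 49.3
grip_force: 45.6
```

Call:
play_rows(motion=[[[0, 0, 0.3, 0, 0, 0], [0, 0, 0.6, 0, 0, 0], [0, 0, 0.7, 0, 0, 0], [0, 0, 0.7, 0, 0, 0]]])

```text
time: 13.45
tool_pos: [603.4, -203.4, 62.2]
tcp_rot: [179.8, 0.0, 85.3]
ft_force: [0.8, 0.2, -4.4]
finger_gap: 49.2
grip_force: 45.7
```

Call:
play_rows(motion=[[[0, 0, 0.1, 0, 0, 0], [0, 0, 0.2, 0, 0, 0], [0, 0, 0.3, 0, 0, 0], [0, 0, 0.3, 0, 0, 0]]])

```text
time: 13.85
tool_pos: [603.8, -204.4, 60.9]
tcp_rot: [179.7, 0.1, 85.3]
ft_force: [-5.9, -2.5, 5.9]
finger_gap: 49.2
grip_force: 46.9
```

Seated at z 61, as predicted. Releasing.

Call:
play_rows(motion=[[[0, 0, 0, 0, 0, 0], [0, 0, 0, 0, 0, 0], [0, 0, 0, 0, 0, 0], [0, 0, 0, 0, 0, 0]]], jaw=0.9)

```text
time: 14.25
tool_pos: [603.7, -203.4, 59.4]
tcp_rot: [179.8, 0.0, 85.3]
ft_force: [-0.3, 0.1, 0.0]
finger_gap: 77.3
grip_force: 0.0
```

Call:
play_rows(motion=[[[0, 0, -2, 0, 0, 0], [0, 0, -6, 0, 0, 0], [0, 0, -11, 0, 0, 0], [0, 0, -15, 0, 0, 0], [0, 0, -15, 0, 0, 0]]])

```text
time: 14.75
tool_pos: [606.8, -204.8, 218.2]
tcp_rot: [179.1, 0.3, 85.3]
ft_force: [-0.7, -1.3, 0.6]
finger_gap: 76.8
grip_force: 0.0
```

```bash
python3 - <<'E'
from mv import *
from wr import wproj
from bench import optics
import cv2
plan()
for n in("top","scene"):
    s=optics.snapshot(n); np.savez(n+"3.npz",**s)
    I=s["pixels"].astype(int)
    def pr(X): q=s["mtx"]@(s["R"]@X+s["t"]); return q[:2]/q[2]
    # caps (bright, low saturation) vs model grid visibility
    print(n,[np.round(pr(L(x,y,86))).astype(int).tolist() for x,y in((-25,-243),(25,-243),(25,-93),(-25,-93))])
E
```

```text
t 14.75 [ 606.8 -204.8  218.2] [179.1   0.3  85.3] F [-0.7 -1.3  0.6] q [-23.  13.  80.   0.  86. -19.]
top [[401, 190], [404, 171], [344, 159], [341, 178]]
scene [[220, 169], [206, 171], [208, 207], [223, 205]]
```

```bash
python3 - <<'E'
from mv import *
plan((L(-20,-290,200),15,45),(L(-10,-300,170),30,-4.68),(L(0,-290,30),30,-4.68))
E
```

```text
t 14.85 [ 604.1 -203.7  211.2] [1.796e+02 1.000e-01 8.530e+01] F [-0.5 -0.2 -1.3] q [-23.  13.  81.   0.  85. -19.]
[-12.71, -2.04, 1.12, -4.87, 14.32, 40.12] to [ 573.4 -328.7  200. ]
[-0.89, 1.41, 2.87, -19.06, 14.05, 46.02] to [ 582.6 -339.5  170. ]
[-6.13, -1.0, 12.62, 0.0, 0.0, 0.0] to [ 593.3 -330.3   30. ]
```

Call:
play_rows(motion=[[[-12.7, -2, 1.1, -4.9, 14.3, 40.1], [-12.7, -2, 1.1, -4.9, 14.3, 40.1], [-12.7, -2, 1.1, -4.9, 14.3, 40.1], [-12.7, -2, 1.1, -4.9, 14.3, 40.1], [-12.7, -2, 1.1, -4.9, 14.3, 40.1]]], jaw=0)

```text
time: 15.35
tool_pos: [571.2, -329.1, 195.2]
tcp_rot: [-179.5, -15.0, 44.4]
ft_force: [-0.0, 0.4, -0.6]
finger_gap: 3.4
grip_force: 0.0
```

```bash
python3 - <<'E'
from mv import *
plan((L(-10,-300,170),30,-4.68))
E
```

```text
t 15.35 [ 571.2 -329.1  195.2] [-179.5  -15.    44.4] F [-0.   0.4 -0.6] q [-43.  16.  81.  15.  83.   1.]
[-0.58, 1.56, 2.44, -19.3, 14.24, 45.43] to [ 582.6 -339.5  170. ]
```

Call:
play_rows(motion=[[[-0.6, 1.6, 2.4, -19.3, 14.2, 45.4], [-0.6, 1.6, 2.4, -19.3, 14.2, 45.4], [-0.6, 1.6, 2.4, -19.3, 14.2, 45.4], [-0.6, 1.6, 2.4, -19.3, 14.2, 45.4], [-0.6, 1.6, 2.4, -19.3, 14.2, 45.4]]])

```text
time: 15.85
tool_pos: [582.9, -338.8, 170.5]
tcp_rot: [179.0, -27.7, 3.9]
ft_force: [-0.1, -0.1, 0.6]
finger_gap: -0.1
grip_force: 0.0
```

```bash
python3 - <<'E'
from mv import *
plan((L(-10,-300,170),30,-4.68),(L(0,-292,30),30,-4.68))
E
```

```text
t 15.85 [ 582.9 -338.8  170.5] [179.  -27.7   3.9] F [-0.1 -0.1  0.6] q [-45.   2. 102.  23.  59.  32.]
[-0.06, 0.07, 0.02, -3.11, 2.26, 7.54] to [ 582.6 -339.5  170. ]
[-6.13, -0.8, 12.62, 0.0, 0.0, 0.0] to [ 593.2 -332.3   30. ]
```

Call:
play_rows(motion=[[[0, 0, 0, -3.1, 2.3, 7.5], [0, 0, 0, -3.1, 2.3, 7.5]]])

```text
time: 16.05
tool_pos: [582.1, -336.8, 169.3]
tcp_rot: [-180.0, -29.9, -4.4]
ft_force: [-1.4, -0.0, -1.4]
finger_gap: 0.1
grip_force: 0.0
```

Call:
play_rows(motion=[[[-2, -0.3, 4, 0, 0, 0], [-4, -0.6, 8, 0, 0, 0], [-6, -0.8, 12, 0, 0, 0], [-6.1, -0.8, 12.6, 0, 0, 0], [-6.1, -0.8, 12.6, 0, 0, 0]]])

```text
time: 16.55
tool_pos: [594.4, -331.4, 31.5]
tcp_rot: [179.9, -29.9, -4.1]
ft_force: [1.8, -0.3, 0.7]
finger_gap: 0.1
grip_force: 0.0
```

```bash
python3 - <<'E'
from mv import *
from bench import sensors
print(lanexy(sensors.sense()["tool_pos"]))
plan((L(0,-275,32),30,-4.68),(L(0,-260,32),30,-4.68))
E
```

```text
(np.float64(1.1361306712197745), np.float64(-291.0000639520615))
t 16.55 [ 594.4 -331.4   31.5] [179.9 -29.9  -4.1] F [ 1.8 -0.3  0.7] q [-43.  11. 109.  30.  40.  31.]
[-0.06, -1.6, -0.09, -0.23, 0.12, 0.52] to [ 594.6 -315.4   32. ]
[0.0, -1.5, 0.0, 0.0, 0.0, 0.0] to [ 595.8 -300.4   32. ]
```

Call:
play_rows(motion=[[[0, -0.7, 0, -0.2, 0, 0.5], [0, -1.4, 0, -0.2, 0, 0.5], [0, -2.1, 0, -0.2, 0, 0.5], [0, -2.8, 0, -0.2, 0, 0.5], [0, -3.5, 0, -0.2, 0, 0.5]]])

```text
time: 17.05
tool_pos: [599.7, -299.4, 37.4]
tcp_rot: [179.6, -30.4, -4.6]
ft_force: [-1.6, -6.8, 4.7]
finger_gap: -0.3
grip_force: 0.0
```

Call:
play_rows(motion=[[[0, -0.7, 0, 0, 0, 0], [0, -1.4, 0, 0, 0, 0], [0, -2.1, 0, 0, 0, 0], [0, -2.8, 0, 0, 0, 0], [0, -3.5, 0, 0, 0, 0]]])

```text
time: 17.55
tool_pos: [602.7, -264.6, 37.3]
tcp_rot: [179.6, -30.4, -4.6]
ft_force: [-1.1, -5.4, 5.1]
finger_gap: 0.0
grip_force: 0.0
```

```bash
python3 - <<'E'
from mv import *
from bench import sensors
print(lanexy(sensors.sense()["tool_pos"]))
plan((L(0,-50,32),30,-4.68))
E
```

```text
(np.float64(3.970474663862179), np.float64(-223.72577021540675))
t 17.55 [ 602.7 -264.6   37.3] [179.6 -30.4  -4.6] F [-1.1 -5.4  5.1] q [-37.   6. 115.  27.  36.  40.]
[-0.6, -17.37, 0.14, 0.4, -0.42, 0.05] to [612.9 -91.1  32. ]
```

Call:
play_rows(motion=[[[-0.1, -1, 0, 0, 0, 0], [-0.2, -2, 0, 0, 0, 0], [-0.3, -3, 0, 0, 0, 0], [-0.4, -4, 0, 0, 0, 0], [-0.4, -5, 0, 0, 0, 0]]])

```text
time: 18.05
tool_pos: [605.0, -215.8, 37.2]
tcp_rot: [179.5, -30.7, -4.6]
ft_force: [-2.1, -11.0, 11.0]
finger_gap: 0.4
grip_force: 0.0
```

Call:
play_rows(motion=[[[0, -1, 0, 0, 0, 0], [0, -2, 0, 0, 0, 0], [0, -3, 0, 0, 0, 0], [0, -4, 0, 0, 0, 0], [0, -5, 0, 0, 0, 0]]])

```text
time: 18.55
tool_pos: [609.5, -165.6, 37.2]
tcp_rot: [179.5, -30.7, -4.7]
ft_force: [-1.7, -10.3, 11.0]
finger_gap: -0.1
grip_force: 0.0
```

```bash
python3 - <<'E'
from mv import *
from bench import sensors
print(lanexy(sensors.sense()["tool_pos"]))
plan((L(0,-50,32),30,-4.68))
E
```

```text
(np.float64(2.64638065562123), np.float64(-124.45829585156173))
t 18.55 [ 609.5 -165.6   37.2] [179.5 -30.7  -4.7] F [ -1.7 -10.3  11. ] q [-26.   0. 120.  20.  32.  55.]
[-0.49, -7.45, 0.25, 0.46, -0.68, 0.01] to [612.9 -91.1  32. ]
```

Pushing works. The tip is bearing down slightly (11 N), so I'll raise it a little and keep going slower.

Call:
play_rows(motion=[[[0, 0, -0.2, 0, 0, 0], [0.1, -0.7, -0.4, 0, 0, 0], [0.1, -1.4, -0.4, 0, 0, 0], [0.1, -2.1, -0.4, 0, 0, 0], [0.1, -2.8, -0.4, 0, 0, 0]]])

```text
time: 19.05
tool_pos: [609.2, -136.4, 39.1]
tcp_rot: [179.6, -30.5, -4.7]
ft_force: [-2.3, -8.0, 7.7]
finger_gap: -0.3
grip_force: 0.0
```

Call:
play_rows(motion=[[[0, -0.6, 0, 0, 0, 0], [0, -1.2, 0, 0, 0, 0], [0, -1.8, 0, 0, 0, 0], [0, -2.4, 0, 0, 0, 0], [0, -3, 0, 0, 0, 0]]])

```text
time: 19.55
tool_pos: [611.9, -106.4, 39.1]
tcp_rot: [179.7, -30.5, -4.7]
ft_force: [-1.2, -9.0, 8.6]
finger_gap: -0.3
grip_force: 0.0
```

```bash
python3 - <<'E'
from mv import *
from bench import sensors
print(lanexy(sensors.sense()["tool_pos"]))
plan((L(0,-50,32),30,-4.68))
E
```

```text
(np.float64(0.1967427238229309), np.float64(-65.30685426440931))
t 19.55 [ 611.9 -106.4   39.1] [179.7 -30.5  -4.7] F [-1.2 -9.   8.6] q [-19.  -2. 122.  13.  30.  67.]
[-0.38, -1.53, 0.59, 0.32, -0.5, 0.0] to [612.9 -91.1  32. ]
```

Call:
play_rows(motion=[[[0, -0.5, -0.1, 0, 0, 0], [0, -1, -0.2, 0, 0, 0], [0, -1.5, -0.2, 0, 0, 0], [0, -1.9, -0.2, 0, 0, 0], [0, -2.2, -0.2, 0, 0, 0]]])

```text
time: 20.05
tool_pos: [611.6, -83.5, 39.5]
tcp_rot: [179.7, -30.4, -4.7]
ft_force: [-1.4, -6.5, 5.1]
finger_gap: 0.1
grip_force: 0.0
```

Call:
play_rows(motion=[[[0, -0.2, 0, 0, 0, 0], [0, -0.4, 0, 0, 0, 0], [0, -0.6, 0, 0, 0, 0], [0, -0.8, 0, 0, 0, 0]]])

```text
time: 20.45
tool_pos: [613.2, -79.1, 40.6]
tcp_rot: [179.5, -30.5, -4.7]
ft_force: [-4.6, -38.7, 4.2]
finger_gap: -0.2
grip_force: 8.8
```

```bash
python3 - <<'E'
from wr import *
print(lanexy(sensors.sense()["tool_pos"])); plan()
c=optics.snapshot("scene"); np.savez("scene4.npz",**c); I=c["pixels"].astype(int)
def pr(X): q=c["mtx"]@(c["R"]@X+c["t"]); return q[:2]/q[2]
# gray profile along the lane centre at rack-top height and at flag
for x,z in((-18,86),(-22,86)):
    for y in range(60,165,4):
        u,v=np.round(pr(L(x,y,z))).astype(int); print(y,I[v,u].sum()//3,end=" ")
    print()
E
```

```text
(np.float64(-0.6942147732163964), np.float64(-37.99515254735498))
t 20.45 [613.2 -79.1  40.6] [179.5 -30.5  -4.7] F [ -4.6 -38.7   4.2] q [-15.  -3. 123.   9.  30.  73.]
60 107 64 152 68 197 72 202 76 136 80 114 84 101 88 81 92 79 96 102 100 115 104 134 108 138 112 154 116 176 120 123 124 109 128 82 132 79 136 79 140 125 144 151 148 180 152 150 156 107 160 88 164 87 
60 127 64 112 68 102 72 127 76 128 80 128 84 112 88 92 92 85 96 103 100 128 104 58 108 61 112 67 116 70 120 71 124 76 128 76 132 74 136 73 140 101 144 157 148 176 152 165 156 102 160 88 164 88
```

Force rose sharply, so the rack is against the stop. I'm backing off now.

Call:
play_rows(motion=[[[0, 0.4, 0, 0, 0, 0], [0, 0.8, 0, 0, 0, 0], [0, 1.5, 0, 0, 0, 0], [0, 3, 0, 0, 0, 0], [0, 5, 0, 0, 0, 0]]])

```text
time: 21.0
tool_pos: [606.4, -124.2, 36.8]
tcp_rot: [179.9, -30.1, -4.6]
ft_force: [0.2, -0.2, -0.3]
finger_gap: 0.3
grip_force: 0.0
```

Call:
play_rows(motion=[[[0, 0, -4, 0, 0, 0], [0, 0, -8, 0, 0, 0], [0, 0, -12, 0, 0, 0], [0, 0, -16, 0, 0, 0], [0, 0, -16, 0, 0, 0]]])

```text
time: 21.5
tool_pos: [528.3, -118.7, 182.9]
tcp_rot: [179.6, -30.7, -4.6]
ft_force: [1.5, -1.3, 0.5]
finger_gap: -0.1
grip_force: 0.0
```

```bash
python3 - <<'E'
from wr import *
plan()
for n in("scene","top"):
    c=optics.snapshot(n); I=c["pixels"].astype(int); np.savez(n+"5.npz",**c)
    def pr(X): q=c["mtx"]@(c["R"]@X+c["t"]); return q[:2]/q[2]
    for x in(-18,-22):
        print(n,x,[(y,int(I[tuple(np.round(pr(L(x,y,86))).astype(int)[::-1])].sum()//3)) for y in range(-26,-0,3)],[(y,int(I[tuple(np.round(pr(L(x,y,86))).astype(int)[::-1])].sum()//3)) for y in range(128,165,2)])
a=np.load("top.npz")["pixels"].astype(int);b=np.load("top5.npz")["pixels"].astype(int);d=np.abs(a-b).sum(2)>90
k,l,st,ce=cv2.connectedComponentsWithStats(d.astype(np.uint8))
print([s.tolist() for s in st[1:] if s[4]>25])
E
```

```text
t 21.5 [ 528.3 -118.7  182.9] [179.6 -30.7  -4.6] F [ 1.5 -1.3  0.5] q [-25. -30. 128.  12.  53.  65.]
scene -18 [(-26, 206), (-23, 205), (-20, 205), (-17, 207), (-14, 207), (-11, 207), (-8, 195), (-5, 180), (-2, 202)] [(128, 79), (130, 78), (132, 78), (134, 75), (136, 75), (138, 113), (140, 128), (142, 128), (144, 148), (146, 178), (148, 178), (150, 166), (152, 148), (154, 148), (156, 104), (158, 104), (160, 88), (162, 85), (164, 85)]
scene -22 [(-26, 207), (-23, 207), (-20, 207), (-17, 207), (-14, 207), (-11, 206), (-8, 192), (-5, 164), (-2, 178)] [(128, 75), (130, 75), (132, 73), (134, 71), (136, 71), (138, 80), (140, 96), (142, 96), (144, 153), (146, 153), (148, 173), (150, 163), (152, 163), (154, 144), (156, 100), (158, 100), (160, 87), (162, 86), (164, 86)]
top -18 [(-26, 187), (-23, 190), (-20, 189), (-17, 187), (-14, 184), (-11, 172), (-8, 151), (-5, 135), (-2, 127)] [(128, 93), (130, 84), (132, 75), (134, 77), (136, 77), (138, 89), (140, 108), (142, 132), (144, 132), (146, 152), (148, 153), (150, 149), (152, 138), (154, 134), (156, 116), (158, 114), (160, 115), (162, 115), (
[... 308 characters left out ...]
), (160, 114), (162, 117), (164, 117)]
[[212, 119, 99, 62, 2365], [215, 136, 15, 5, 51], [190, 141, 14, 8, 82], [266, 144, 7, 10, 45], [261, 178, 24, 5, 53], [99, 185, 311, 235, 18173], [174, 207, 87, 56, 1514], [109, 213, 61, 39, 1142], [266, 225, 15, 15, 163], [330, 227, 60, 60, 1864], [160, 231, 8, 7, 39], [153, 239, 23, 19, 188], [169, 238, 17, 12, 99], [383, 243, 25, 34, 287], [30, 253, 150, 77, 5035], [88, 311, 39, 18, 440], [54, 328, 30, 16, 288], [0, 331, 43, 68, 1877], [536, 368, 24, 42, 490], [288, 370, 55, 50, 1119], [182, 385, 21, 14, 181], [292, 398, 12, 9, 53], [225, 400, 15, 4, 37], [242, 400, 38, 20, 341], [185, 407, 42, 13, 386], [479, 411, 81, 9, 465], [38, 415, 22, 5, 74]]
```

```bash
python3 - <<'E'
from mv import *
plan(([450,-250,320],15,0),([290,-420,320],0,15))
E
```

```text
t 21.6 [ 527.3 -118.   177.3] [179.8 -30.3  -4.6] F [ 0.4 -0.2 -0.4] q [-25. -30. 129.  12.  53.  65.]
[1.48, 13.85, -15.61, 2.03, -15.3, -4.32] to [ 450 -250  320]
[-15.45, 17.0, -4.14, 1.96, -14.91, -14.91] to [ 290 -420  320]
```

Call:
play_rows(motion=[[[0, 1, -5, 0, 0, 0], [1.5, 13.8, -15.6, 2, -15.3, -4.3], [1.5, 13.8, -15.6, 2, -15.3, -4.3], [1.5, 13.8, -15.6, 2, -15.3, -4.3], [1.5, 13.8, -15.6, 2, -15.3, -4.3]]])

```text
time: 22.1
tool_pos: [450.2, -252.6, 319.6]
tcp_rot: [-180.0, -14.8, -0.1]
ft_force: [-0.2, -0.5, -0.3]
finger_gap: 0.3
grip_force: 0.0
```

Call:
play_rows(motion=[[[-15.4, 17, -4.1, 2, -15, -15], [-15.4, 17, -4.1, 2, -15, -15], [-15.4, 17, -4.1, 2, -15, -15], [-15.4, 17, -4.1, 2, -15, -15], [-15.4, 17, -4.1, 2, -15, -15]]])

```text
time: 22.6
tool_pos: [288.9, -420.8, 315.4]
tcp_rot: [-179.6, 0.3, 15.1]
ft_force: [-0.2, -0.3, 0.2]
finger_gap: 0.2
grip_force: 0.0
```

```bash
python3 - <<'E'
from wr import *
plan()
c=optics.snapshot("top"); b=c["pixels"]; a=np.load("top.npz")["pixels"]
g=lambda q:cv2.cvtColor(q,cv2.COLOR_RGB2GRAY).astype(np.float32)
A,B=g(a),g(b)
# local shift of each loose object by template matching
for n,(u,v,w,h) in dict(bottle=(258,220,32,34),dishes=(209,232,24,24),beaker=(324,244,25,25),tipbox=(366,236,64,52),blue=(114,285,75,48),grey24=(78,146,76,52)).items():
    m=cv2.matchTemplate(B[v-6:v+h+6,u-6:u+w+6],A[v:v+h,u:u+w],cv2.TM_CCOEFF_NORMED); _,s,_,l=cv2.minMaxLoc(m); print(n,round(s,2),l[0]-6,l[1]-6)
def pr(X): q=c["mtx"]@(c["R"]@X+c["t"]); return q[:2]/q[2]
for x in(-18,0,18): print(x,[(y,int(B[tuple(np.round(pr(L(x,y,86))).astype(int)[::-1])])) for y in range(134,164,2)])
E
```

```text
t 22.6 [ 288.9 -420.8  315.4] [-179.6    0.3   15.1] F [-0.2 -0.3  0.2] q [-61.  -7.  91.  -0.  96.  14.]
bottle 1.0 0 0
dishes 1.0 0 0
beaker 1.0 0 0
tipbox 1.0 0 0
blue 0.82 0 0
grey24 1.0 0 0
-18 [(134, 78), (136, 78), (138, 87), (140, 106), (142, 132), (144, 132), (146, 146), (148, 149), (150, 147), (152, 134), (154, 130), (156, 113), (158, 111), (160, 115), (162, 115)]
0 [(134, 121), (136, 124), (138, 125), (140, 125), (142, 131), (144, 146), (146, 152), (148, 152), (150, 151), (152, 142), (154, 124), (156, 107), (158, 91), (160, 90), (162, 97)]
18 [(134, 117), (136, 116), (138, 107), (140, 104), (142, 126), (144, 126), (146, 143), (148, 145), (150, 140), (152, 140), (154, 120), (156, 79), (158, 50), (160, 51), (162, 51)]
```

```bash
python3 -c "
from bench import job
print(job.hand_in())"
```

```text
the job is handed in; nothing more can be done
None
```

The job is handed in at about 23 s of the 72 s allowed: the stop is fully down, the rack was set in the feed end and pushed against it at about 20 mm/s (about 39 N read at the wrist on contact, so firmer than intended), the arm has let go and moved clear, and the final top image shows the loose objects unmoved (the blue rack's match was weaker, probably shadow).

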